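# Seal the lemon canister with its push-button lid

### The job

Shut the lemons away airtight: put the loose square lid squarely onto the clear canister, plug down in its mouth and rim fully down all round, and leave it sealed, with the push button in the lid clicked down and staying down. The button works like that of a retractable pen (one full press pops it up, the next latches it down) and nobody knows how it was left, so feel for it: only when it stands up can it be gripped as the lid's handle, and only then is the gasket drawn in so that the plug enters the mouth. Leave the canister standing where it is, with the lemons in it, and do not disturb the other things.

Things in the scene. Friction and masses are not known exactly. Their poses are not given: they have to be found in the camera images.
- canister: Open square storage canister of clear plastic with two lemons in it, 114 x 114 x 112 mm, walls 4 mm, so the mouth is 106 x 106 mm. It stands loose on the worktop, about 0.6 kg. Origin: centre of its underside; x and y along its sides, z up; rim at z = 112 mm.
- lid: White square lid of the canister, about 0.55 kg, at first lying right way up on the worktop. Origin: centre of the plug's underside; x, y along its sides, z up. Plug 101 x 101 mm (lowest 6 mm: 96 x 96), z = 0 to 18 mm; flange 118 x 118 mm, z = 18 to 28 mm, flat top at z = 28 mm. Round grey push button in a 50 mm hole in the middle. Square, so any quarter turn fits.
- lid_seat (a point): Centre of the underside of the lid's flange, 18 mm above the lid's origin; on the rim, 112 mm above the canister's origin, when seated. Four grey sprung gasket lips sit in the plug's sides below it: button down, they stand out 3 mm, bear lightly on the walls of the mouth and keep an unseated lid from entering; button up, they are drawn in and the plug has 2.5 mm play all round.
- button_top (a point): Centre of the button's top (47 mm across, straight sides, slides along lid z). Up: 12 mm above the lid's flat top, can be gripped and carries the lid; latched down: 4 mm above. Each full press (to 0 to 1 mm below the flat top, at about 30 mm/s, held 0.15 s), then release, changes the state. It yields from 2 N; a full press takes 5 to 12 N. It comes up by itself in 0.4 s.
- onion: Brown onion on the wooden chopping board at the left, 84 x 88 x 94 mm; origin at its underside. A bystander.
- blue_mug: Blue-grey mug standing to the right behind the work, 81 x 110 x 94 mm; origin at its underside. A bystander.
- egg_timer: Round wind-up kitchen timer standing behind the work, 66 mm across, 56 mm tall; origin at its underside. A bystander.

How it is judged:
By the outcome, as a careful person would: the job done as asked, in the order asked, and still so for the second after the job is handed in, with the robot touching nothing.
It also fails if it takes over 56 s, if anything falls off the work surface, if the arm or the gripper's body presses on something with over 40 N, if the wrist force passes 120 N, or if a joint passes its speed limit or range.

### The arm

A 6-joint arm with a two-finger parallel gripper is mounted at the origin on a cart in front of the work surface, level with it; the furniture and walls round the work are solid. World frame = base frame: x ahead of the robot, y to its left, z up, the work surface at z = 0. Lengths are in m, angles in rad, forces in N, time in s.
With the tool pointing down it reaches from about 0.325 to 0.9 m from the base axis. Payload 3.5 kg.
Tool frame: the origin (TCP) lies at the very end of the fingers, on their centre line; the grasp point (between the pads) lies 19 mm behind it; z points along the fingers, y is the line along which they close (so a half turn about z gives the same grasp; the last joint's range is limited). The gripper opens to 85 mm and grips with 20 to 120 N. Pads are 22 mm wide; open, the fingers measure 114 mm over their backs; the gripper's body (76 mm by 85 mm) begins 54 mm behind the grasp point. The pads swing forward as they close: fully open they stand 13 mm farther back than shut.
Start: joints at [-1.445, 0.276, -0.026, 1.268, 0, 1.467], TCP at [0.142, -0.609, 0.231] pointing down, gripper open.
Joint ranges: [-3.12, 3.12], [-0.85, 1.88], [-1.08, 1.24], [-1.95, 2.15], [-1.57, 1.53], [-3.14, 3.14]. Speed limits (rad/s): [2.57, 2.57, 3.14, 3.14, 3.14, 3.14].

### API

Orientations are given as [roll, pitch, yaw] about the fixed x, y, z axes, in that order (R = Rz(yaw) Ry(pitch) Rx(roll)).
In Python, from plant import robot gives the robot as it stands.
- The arm moves only by the tool advance, called after "Emit:" by a JSON object that holds its "method" and its "body", one argument or row to a line. Schema: {"type":"object","properties":{"rows":{"type":"array","items":{"type":"array","items":{"type":"array","items":{"type":"number"},"minItems":5,"maxItems":5},"minItems":1,"maxItems":20},"minItems":1,"maxItems":1},"squeeze":{"type":"number"},"only":{"type":"string"},"quiet":{"type":"boolean"},"lines":{"type":"string"}},"required":["rows"],"additionalProperties":false}. rows is a list that holds a single list of rows (three levels of brackets), with 1 to 20 rows, each of 5 numbers: the finger opening in m, then dx, dy, dz in fractions of the full range, 1 being 0.8 m, then a turn about the tool's z in shares of 90 degrees (1.0 is 90 degrees); each row is the pose to reach, as a shift and turn from the pose commanded when the call began, along the tool's axes at that moment; what a row does not reach only later rows make up. A row lasts 1/12 s, in which the tool goes at most 0.0417 m and 0.125 rad, less where a joint would pass 70% of its speed; a pose out of reach is approached as far as the arm can. The fingers move at their own pace and stop on an object; squeeze is the grip in N (left out, the last holds). Time passes only in rows, so rows that do not move let the fingers close. The tool returns the time, the measured TCP pose, the force, the opening and the grip force at its end. only (a regular expression) keeps the lines of the reply that match it, lines (a string "A,B") keeps lines A to B, and quiet returns only ok. No shift or turn number may pass 1 either way. Input that does not fit is refused with a message, and nothing moves.
- robot.observe(): the state, without advancing time (a new reading comes with each control period).
- robot.camera(name): name is "side" or "top" or "wrist"; returns the picture (400x640x3 uint8, red, green, blue); there is no depth.
- robot.camera_params(name): a dict with "mtx" (3x3 intrinsics, pixels), "R" (3x3) and "t" (3): a world point X has camera coordinates R X + t; the wrist camera has in their place "tool_from_camera" (4x4, takes a point from camera to tool coordinates, whose origin is the TCP and whose axes are the flange's). Camera axes: x right, y down, z forward; pixel columns grow to the right and rows downward; lengths in m; the calibration is good to about 2 mm. A picture is of the moment at which its call begins: read the wrist's pose just before it. camera_params takes no time and is no camera call.
- robot.sign_off(): hands the job in; it is judged then, once.
The state is a dict: "time_s": time; "joint_positions": joint angles; "qvel": joint speeds; "effort": joint torques, N m; "ee_pos": TCP position; "eef_rot": TCP orientation; "contact_force": force on the tool from outside, world axes, zero at the start; "moment": the same for the moment, N m; "finger_gap": finger opening in m; "gripper_force": force on a finger pad.
Only numpy, scipy, OpenCV 4.12 (cv2) and the standard library are available. Lean on these libraries where they do the work, as an engineer would, in place of code of your own. Each camera call takes 0.05 s, during which the arm holds its last target. There are 200 camera calls.

## Working session

There is one attempt and no reset: what is moved stays moved. The work goes in short steps, Python scripts to look and compute and a tool call to move; the robot and the scene stay as the last step left them, time stands still between calls to the robot, and variables do not carry over. Pictures are saved under pics/ and viewed, at most 10 in all, crops included, and the job is handed in when it is done.

```bash
ls; mkdir -p pics; python3 - <<'E'
from plant import robot
import cv2
o=robot.observe();print({k:o[k] for k in('time_s','ee_pos','eef_rot','contact_force','finger_gap')})
for n in('top','side'):
    cv2.imwrite(f'pics/{n}0.png',robot.camera(n)[...,::-1])
    p=robot.camera_params(n);print(n,p['mtx'],p['R'],p['t'])
print(robot.camera_params('wrist'))
E
```

```text
pics
plant.py
{'time_s': 0.0, 'ee_pos': array([ 0.14164801, -0.60793379,  0.23014122]), 'eef_rot': array([-3.13937305e+00, -2.40887202e-04,  2.28766989e-01]), 'contact_force': array([-0.07871917, -0.1798255 , -0.59276938]), 'finger_gap': 0.08525831422087111}
top [[376.52198895   0.         316.76133786]
 [  0.         376.52198895 201.16264462]
 [  0.           0.           1.        ]] [[-0.02507115 -0.99968393 -0.00186604]
 [-0.97809647  0.02491551 -0.20665556]
 [ 0.20663673 -0.00335593 -0.97841198]] [0.05065638 0.63510564 1.01302646]
side [[462.03956659   0.         315.23204012]
 [  0.         462.03956659 191.76641637]
 [  0.           0.           1.        ]] [[-0.93475544 -0.35513124  0.01067986]
 [-0.13633017  0.33075754 -0.93381665]
 [ 0.32809502 -0.87434618 -0.35759252]] [0.58521529 0.10988371 1.36378399]
{'mtx': array([[344.5677349 ,   0.        , 319.22435729],
       [  0.        , 344.5677349 , 201.19712842],
       [  0.        ,   0.        ,   1.        ]]), 'tool_from_camera': array([[-4.38848572e-04, -9.50167602e-01, -3.11739212e-01,
         7.99759301e-02],
       [ 9.99999267e-01, -7.68635231e-04,  9.35025280e-04,
         1.15992385e-03],
       [-1.12804447e-03, -3.11738573e-01,  9.50167243e-01,
        -1.42563774e-01],
       [ 0.00000000e+00,  0.00000000e+00,  0.00000000e+00,
         1.00000000e+00]])}
```

View pics/top0.png

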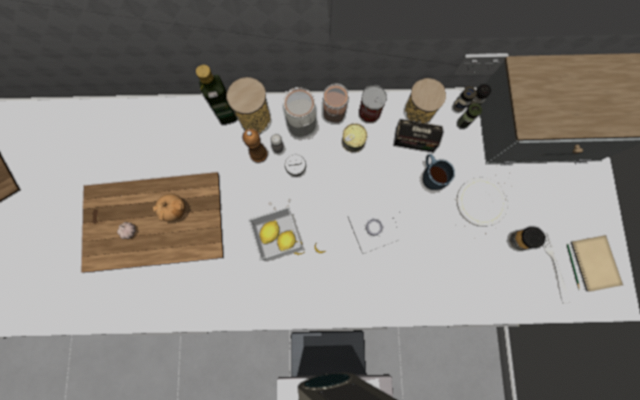

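View pics/side0.png

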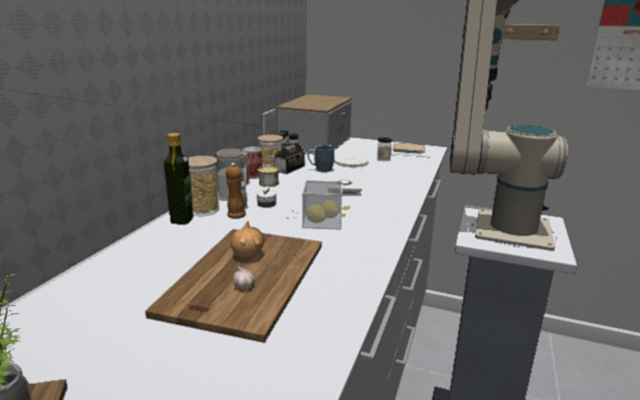

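Top view: canister around (277,234), its mouth holding two lemons; lid around (374,229) with a grey button ring at (374,227). The timer is at (295,164) and the mug at (438,174).

```bash
cat > h.py <<'E'
from plant import robot
import numpy as np, cv2
from scipy.spatial.transform import Rotation as Ro
def cam(n,o=None):
    p=robot.camera_params(n);K=p['mtx']
    if n!='wrist': R,t=p['R'],np.array(p['t']); return K,R.T,-R.T@t
    o=o or robot.observe();T=p['tool_from_camera'];B=Ro.from_euler('xyz',o['eef_rot']).as_matrix()
    return K,B@T[:3,:3],np.array(o['ee_pos'])+B@T[:3,3]
def pt(c,uv,z):
    K,R,C=c;d=R@np.linalg.inv(K)@np.array([*uv,1.]);return C+d*(z-C[2])/d[2]
def px(c,X):
    K,R,C=c;q=K@R.T@(np.asarray(X)-C);return q[:2]/q[2]
def totool(X,o=None):
    o=o or robot.observe();return Ro.from_euler('xyz',o['eef_rot']).inv().apply(np.asarray(X)-o['ee_pos'])
E
python3 - <<'E'
from h import *
c=cam('top')
print('btn',pt(c,(374,227),.035),'can',pt(c,(277,234),.112))
for uv in((349,213),(386,208),(399,234),(362,250)):print(pt(c,uv,.028))
for uv in((251,219),(294,210),(303,250),(263,260)):print('can',pt(c,uv,.112))
b=pt(c,(374,227),.035);print(totool(b))
E
```

```text
btn [ 0.56177669 -0.13004164  0.035     ] can [0.53889326 0.14409567 0.112     ]
[ 0.60617689 -0.05974632  0.028     ]
[ 0.61840462 -0.16980462  0.028     ]
[ 0.54034513 -0.20282124  0.028     ]
[ 0.49669419 -0.09266909  0.028     ]
can [0.58158667 0.2145887  0.112     ]
can [0.60348347 0.09748143 0.112     ]
can [0.49425327 0.07482269 0.112     ]
can [0.47051346 0.18150115 0.112     ]
[ 0.51752326 -0.36983323  0.19611191]
```

The rows are not in the units I measure in: shifts go in shares of 0.8 m and turns go in shares of 90 degrees. I convert before sending: 0.55 m / 0.8 = 0.6875, -0.37 m / 0.8 = -0.4625.

Emit:
{"method": "advance", "body": {
  "rows": [
    [[0.085,0.6875,-0.4625,0,0],[0.085,0.6875,-0.4625,0,0],[0.085,0.6875,-0.4625,0,0],[0.085,0.6875,-0.4625,0,0],[0.085,0.6875,-0.4625,0,0],[0.085,0.6875,-0.4625,0,0],[0.085,0.6875,-0.4625,0,0],[0.085,0.6875,-0.4625,0,0],[0,0.6875,-0.4625,0,0],[0,0.6875,-0.4625,0,0],[0,0.6875,-0.4625,0,0],[0,0.6875,-0.4625,0,0],[0,0.6875,-0.4625,0,0],[0,0.6875,-0.4625,0,0],[0,0.6875,-0.4625,0,0],[0,0.6875,-0.4625,0,0],[0,0.6875,-0.4625,0,0],[0,0.6875,-0.4625,0,0],[0,0.6875,-0.4625,0,0]]
  ],
  "squeeze": 30
}}

```text
time_s: 1.68
ee_pos: [0.5929, -0.1235, 0.2306]
eef_rot: [-3.141, 0.002, 0.229]
contact_force: [-0.4, 1.0, 1.2]
finger_gap: -0.0002
gripper_force: 0.0
```

```bash
python3 - <<'E'
from h import *
o=robot.observe();print(o['ee_pos'],o['eef_rot'],o['qvel'].round(3))
im=robot.camera('wrist')[...,::-1];cv2.imwrite('pics/w1.png',im)
c=cam('wrist',o);print(px(c,(.562,-.13,.035)),px(c,(.54,.144,.112)))
E
```

```text
[ 0.5928597  -0.12349423  0.23063494] [-3.14119713e+00  1.69591492e-03  2.29381955e-01] [-0.027 -0.013 -0.01   0.001  0.001  0.002]
[317.19576423 201.38210081] [-30.34063925 182.91547087]
```

View pics/w1.png

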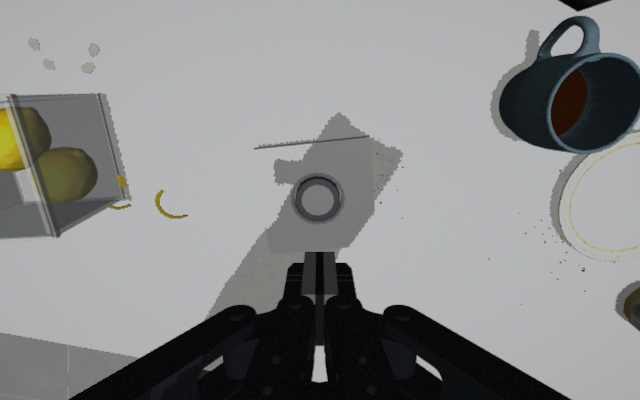

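Wrist view: button ring centred about (318,198); the lid's rear edge is a dark line from (254,148) to (370,136); the canister is at the left and the mug at the upper right.

```bash
python3 - <<'E'
from h import *
im=cv2.imread('pics/w1.png');g=cv2.cvtColor(im,cv2.COLOR_BGR2GRAY);c=cam('wrist')
print(g[198,285:352:2]);print(g[165:235:2,318])
m=(g<135).astype(np.uint8);m[:165]=0;m[235:]=0;m[:,:285]=0;m[:,350:]=0
cs,_=cv2.findContours(m,0,1);k=max(cs,key=cv2.contourArea);(e)=cv2.fitEllipse(k);print('ellipse',e)
for z in(.028,.032,.040):
    P=[pt(c,(e[0][0]+s*e[1][0]/2,e[0][1]),z) for s in(-1,1)];print(z,pt(c,e[0],z),np.linalg.norm(P[1]-P[0]))
l=(g<140).astype(np.uint8);l[:128]=0;l[154:]=0;l[:,:250]=0;l[:,372:]=0
ys,xs=np.nonzero(l);print(len(xs),xs.min(),xs.max())
s=np.polyfit(xs,ys,1);A,B=[pt(c,(x,np.polyval(s,x)),.028) for x in(xs.min(),xs.max())];print(A,B,np.linalg.norm(A-B),np.degrees(np.arctan2(*(A-B)[1::-1])))
E
python3 -c "
import cv2;i=cv2.imread('pics/w1.png')[100:270,220:430];cv2.imwrite('pics/w1c.png',cv2.resize(i,None,fx=3.5,fy=3.5,interpolation=2))"
```

```text
[182 121 120  99  90  86  65  66  86 121 121 119 120 120 119 121 121 119
 120 120 121 121 121 122  99  67  66  78  73  94 120 121 121 121]
[120 122 123 121  94  89  31  57  68  68 110 122 121 121 122 121 120 120
 120 120 122 120 119 120 120  95  65  60  66  97 120 120 120 119 119]
ellipse ((317.55328369140625, 199.76734924316406), (73.91468048095703, 82.72908020019531), 3.177764654159546)
0.028 [ 0.56129972 -0.13103093  0.028     ] 0.07787543762520312
0.032 [ 0.56257031 -0.13075415  0.032     ] 0.07697319815662593
0.04 [ 0.56511148 -0.13020058  0.04      ] 0.07516871921947163
1571 254 371
[ 0.60295279 -0.05615092  0.028     ] [ 0.63363433 -0.16908927  0.028     ] 0.11703173785067587 105.19851773767878
```

View pics/w1c.png

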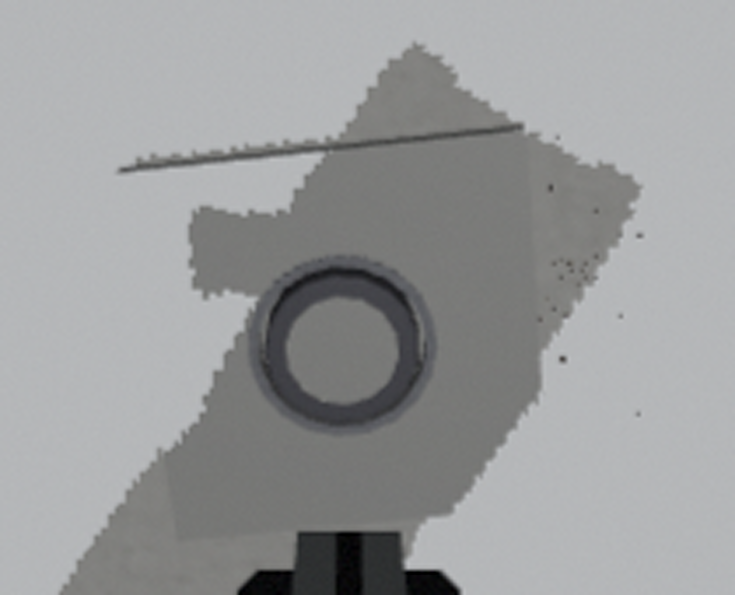

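```bash
python3 - <<'E'
from h import *
im=cv2.imread('pics/w1.png');g=cv2.cvtColor(im,cv2.COLOR_BGR2GRAY);c=cam('wrist')
for t in(80,105):
    m=(g<t).astype(np.uint8);m[:165]=0;m[235:]=0;m[:,:285]=0;m[:,350:]=0
    cs,h=cv2.findContours(m,cv2.RETR_CCOMP,1)
    for k in cs:
        if len(k)<40:continue
        e=cv2.fitEllipse(k);print(t,np.round(e[0],1),np.round(e[1],1))
        for z in(.028,.032,.040):
            P=[pt(c,(e[0][0]+s*e[1][0]/2,e[0][1]),z) for s in(-1,1)];print('  ',z,pt(c,e[0],z).round(4),np.linalg.norm(P[1]-P[0]).round(4))
l=(g<95).astype(np.uint8);l[:128]=0;l[154:]=0;l[:,:245]=0;l[:,378:]=0
ys,xs=np.nonzero(l);print(len(xs),xs.min(),xs.max())
s=np.polyfit(xs,ys,1);A,B=[pt(c,(x,np.polyval(s,x)),.028) for x in(xs.min(),xs.max())];d=A-B;print(A,B,np.linalg.norm(d),np.degrees(np.arctan2(d[1],d[0]))-90)
u=d/np.linalg.norm(d);n=np.array([u[1],-u[0],0]);print('lid centre from edge',(A+B)/2-.059*n)
E
```

```text
80 [317.3 198.7] [45.4 45.6]
   0.028 [ 0.5624 -0.1305  0.028 ] 0.0478
   0.032 [ 0.5637 -0.1303  0.032 ] 0.0473
   0.04 [ 0.5662 -0.1297  0.04  ] 0.0461
80 [317.2 199.6] [32.3 33.8]
   0.028 [ 0.5613 -0.1307  0.028 ] 0.0341
   0.032 [ 0.5626 -0.1304  0.032 ] 0.0337
   0.04 [ 0.5652 -0.1298  0.04  ] 0.0329
105 [317.3 198.2] [50.5 52.7]
   0.028 [ 0.563  -0.1304  0.028 ] 0.0531
   0.032 [ 0.5642 -0.1301  0.032 ] 0.0525
   0.04 [ 0.5667 -0.1296  0.04  ] 0.0513
105 [317.3 199.8] [30.8 32.5]
   0.028 [ 0.5613 -0.1308  0.028 ] 0.0324
   0.032 [ 0.5625 -0.1305  0.032 ] 0.0321
   0.04 [ 0.5651 -0.13    0.04  ] 0.0313
131 255 377
[ 0.601053   -0.05748983  0.028     ] [ 0.63977125 -0.17354336  0.028     ] 0.12234183021768953 18.44994066258134
lid centre from edge [ 0.5644447  -0.13418868  0.028     ]
```

Scaled: 0.1965 m / 0.8 = 0.2456, 0.1925 m / 0.8 = 0.2406.

Emit:
{"method": "advance", "body": {
  "rows": [
    [[0,-0.0375,0,0.0375,0],[0,-0.0375,0,0.0875,0],[0,-0.0375,0,0.1375,0],[0,-0.0375,0,0.1813,0],[0,-0.0375,0,0.2125,0],[0,-0.0375,0,0.2288,0],[0,-0.0375,0,0.235,0],[0,-0.0375,0,0.2406,0],[0,-0.0375,0,0.2456,0],[0,-0.0375,0,0.2456,0]]
  ]
}}

```text
time_s: 2.57
ee_pos: [0.5646, -0.1311, 0.0354]
eef_rot: [3.141, -0.001, 0.228]
contact_force: [0.3, 0.1, -0.8]
finger_gap: -0.0
gripper_force: 0.0
```

```bash
python3 - <<'E'
from h import *
l=cv2.imread('pics/w1.png');g=cv2.cvtColor(l,cv2.COLOR_BGR2GRAY)
ys,xs=np.nonzero((g[128:154,250:368]<95));p=np.polyfit(xs,ys,1);print(np.degrees(np.arctan(p[0])))
o=robot.observe();print(o['ee_pos'],o['contact_force'])
E
```

```text
-5.863234192201036
[ 0.56462771 -0.1311489   0.03539383] [ 0.2544231   0.0686768  -0.83889334]
```

Scaled: 0.0072 m / 0.8 = 0.009, 0.005 m / 0.8 = 0.0063.

Emit:
{"method": "advance", "body": {
  "rows": [
    [[0,0,0,0.0031,0],[0,0,0,0.0063,0],[0,0,0,0.009,0],[0,0,0,0.009,0],[0,0,0,0.009,0]]
  ]
}}

```text
time_s: 2.98
ee_pos: [0.5656, -0.131, 0.0285]
eef_rot: [3.14, -0.002, 0.229]
contact_force: [0.5, -1.5, 2.9]
finger_gap: -0.0001
gripper_force: 1.5
```

Scaled: 0.0018 m / 0.8 = 0.0023.

Emit:
{"method": "advance", "body": {
  "rows": [
    [[0,0,0,0.0023,0],[0,0,0,0.0023,0],[0,0,0,0.0023,0]]
  ]
}}

```text
time_s: 3.23
ee_pos: [0.5656, -0.131, 0.0267]
eef_rot: [3.14, -0.002, 0.229]
contact_force: [1.0, -1.3, 5.2]
finger_gap: -0.0002
gripper_force: 2.8
```

Scaled: -0.0085 m / 0.8 = -0.0106, -0.003 m / 0.8 = -0.0038.

Emit:
{"method": "advance", "body": {
  "rows": [
    [[0,0,0,-0.0038,0],[0,0,0,-0.0106,0],[0,0,0,-0.0106,0],[0,0,0,-0.0106,0],[0,0,0,-0.0106,0],[0,0,0,-0.0106,0]]
  ]
}}

```text
time_s: 3.73
ee_pos: [0.5639, -0.13, 0.0342]
eef_rot: [-3.141, 0.0, 0.229]
contact_force: [-1.3, 1.4, 3.1]
finger_gap: 0.0002
gripper_force: 1.3
```

Button yields from 40 mm, so it now stands up. Next, a look from over the canister.

Scaled: -0.272 m / 0.8 = -0.34, -0.216 m / 0.8 = -0.27.

Emit:
{"method": "advance", "body": {
  "rows": [
    [[0,0,0,-0.05,0],[0,0,0,-0.1,0],[0,0.0125,-0.025,-0.1438,0],[0,0.025,-0.0625,-0.175,0],[0,0.0375,-0.1,-0.2063,0],[0,0.05,-0.1375,-0.2375,0],[0,0.0538,-0.175,-0.2625,0],[0,0.0538,-0.225,-0.27,0],[0,0.0538,-0.275,-0.27,0],[0,0.0538,-0.3188,-0.27,0],[0,0.0538,-0.34,-0.27,0],[0,0.0538,-0.34,-0.27,0],[0,0.0538,-0.34,-0.27,0]]
  ]
}}

```text
time_s: 4.82
ee_pos: [0.5439, 0.1449, 0.2497]
eef_rot: [3.141, 0.001, 0.231]
contact_force: [-0.6, -0.8, -0.1]
finger_gap: -0.0001
gripper_force: 0.0
```

```bash
python3 - <<'E'
from h import *
o=robot.observe();print(o['ee_pos'],o['eef_rot'],o['qvel'].round(3))
im=robot.camera('wrist')[...,::-1];cv2.imwrite('pics/w2.png',im)
E
```

```text
[0.5438885  0.14491739 0.24966874] [3.14107005e+00 1.02861843e-03 2.31000982e-01] [-0.037  0.005  0.005 -0.    -0.004 -0.001]
```

View pics/w2.png

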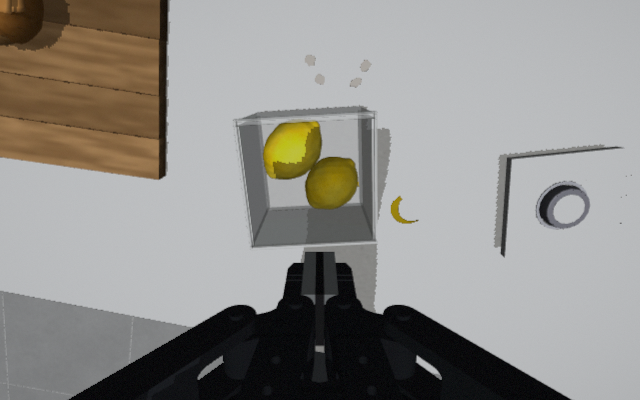

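The canister rim's outer corners lie near (236,120), (375,112), (375,242) and (251,246); both lemons sit well below the rim; the lid is visible at right with its button up.

```bash
python3 - <<'E'
from h import *
c=cam('wrist')
P=[pt(c,u,.112)[:2] for u in((236,120),(375,111),(375,242),(251,246))];P=np.array(P);print(P,P.mean(0))
for i in range(4):
    d=P[(i+1)%4]-P[i];print(np.linalg.norm(d),np.degrees(np.arctan2(d[1],d[0])))
i=cv2.imread('pics/w2.png')[98:258,225:390];cv2.imwrite('pics/w2c.png',cv2.resize(i,None,fx=3.6,fy=3.6,interpolation=0))
E
```

```text
[[0.58392838 0.2196081 ]
 [0.61564658 0.11398026]
 [0.50675143 0.08272134]
 [0.47789772 0.18966228]] [0.54605603 0.15149299]
0.11028727444051771 -73.28590559843926
0.11329286329214748 -163.98359334922458
0.11076507942334289 105.09941604831582
0.1101782795629695 15.771058889332126
```

View pics/w2c.png

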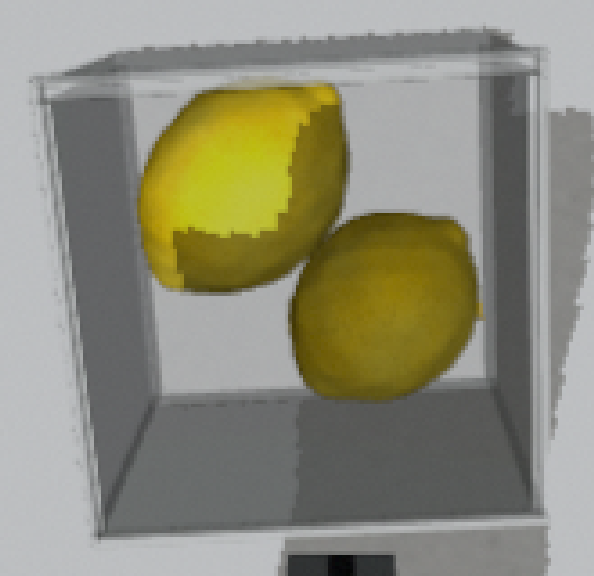

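Zoomed crop: outer rim corners at crop (32,78), (546,50), (545,522) and (97,540); lemons are clear of the mouth.

```bash
python3 - <<'E'
from h import *
c=cam('wrist')
q=[((x-.5)/3.6+225,(y-.5)/3.6+98) for x,y in((32,78),(546,50),(545,522),(97,540))]
P=np.array([pt(c,u,.112)[:2] for u in q]);print(P,P.mean(0))
for i in range(4):
    d=P[(i+1)%4]-P[i];print(np.linalg.norm(d),np.degrees(np.arctan2(d[1],d[0])))
# lid corner & edges seen here too
g=cv2.cvtColor(cv2.imread('pics/w2.png'),cv2.COLOR_BGR2GRAY)
ys,xs=np.nonzero(g[144:160,516:600]<95);p=np.polyfit(xs+516,ys+144,1)
a,b=[pt(c,(x,np.polyval(p,x)),.028) for x in(520,600)];d=a-b;print('lid back edge yaw',np.degrees(np.arctan2(d[1],d[0]))-90)
ys,xs=np.nonzero(g[170:245,498:515]<80);p=np.polyfit(ys+170,xs+498,1)
a,b=[pt(c,(np.polyval(p,y),y),.02) for y in(172,244)];d=a-b;print('lid left edge yaw',np.degrees(np.arctan2(d[1],d[0])))
o=robot.observe();t=totool((.5645,-.1305,.0275));print(t,o['ee_pos'],o['eef_rot'])
E
```

```text
[[0.58388637 0.22140317]
 [0.61536813 0.11264758]
 [0.50619394 0.0814026 ]
 [0.47624958 0.18865405]] [0.5454245  0.15102685]
0.11322049704497725 -73.85571977764569
0.11355726136418771 -164.02920745614213
0.1113532136461997 105.59961315416326
0.11250858998405475 16.922688989529714
lid back edge yaw 19.064055949226628
lid left edge yaw 19.03471159367768
[-0.04248645  0.2718371   0.22242165] [0.54422735 0.1440542  0.24971815] [3.14098854e+00 9.21223848e-04 2.29403546e-01]
```

Scaled: 0.272 m / 0.8 = 0.34, -0.0425 m / 0.8 = -0.0531.

Emit:
{"method": "advance", "body": {
  "rows": [
    [[0.085,-0.0075,0.05,0,0],[0.085,-0.015,0.1,0,0],[0.085,-0.0225,0.15,0.0063,0],[0.085,-0.03,0.1938,0.0313,0],[0.085,-0.0375,0.2375,0.0563,0],[0.085,-0.045,0.2788,0.0813,0],[0.085,-0.0531,0.3188,0.1063,0],[0.085,-0.0531,0.34,0.1438,0],[0.085,-0.0531,0.34,0.1875,0],[0.085,-0.0531,0.34,0.225,0],[0.085,-0.0531,0.34,0.25,0],[0.085,-0.0531,0.34,0.265,0],[0.085,-0.0531,0.34,0.2725,0],[0.085,-0.0531,0.34,0.2769,0],[0.085,-0.0531,0.34,0.2769,0]]
  ]
}}

```text
time_s: 6.12
ee_pos: [0.5652, -0.1309, 0.0291]
eef_rot: [3.141, -0.001, 0.228]
contact_force: [0.1, -0.3, -0.0]
finger_gap: 0.0852
gripper_force: 0.0
```

Emit:
{"method": "advance", "body": {
  "rows": [
    [[0.03,0,0,0,0],[0.03,0,0,0,0],[0.03,0,0,0,0],[0.03,0,0,0,0],[0.03,0,0,0,0],[0.03,0,0,0,0],[0.03,0,0,0,0],[0.03,0,0,0,0]]
  ],
  "squeeze": 60
}}

```text
time_s: 6.78
ee_pos: [0.5656, -0.1294, 0.0292]
eef_rot: [-3.14, -0.002, 0.229]
contact_force: [0.9, 4.9, 2.9]
finger_gap: 0.0437
gripper_force: 60.6
```

Scaled: -0.05 m / 0.8 = -0.0625, -0.045 m / 0.8 = -0.0563.

Emit:
{"method": "advance", "body": {
  "rows": [
    [[0.03,0,0,-0.005,0],[0.03,0,0,-0.0188,0],[0.03,0,0,-0.0375,0],[0.03,0,0,-0.0563,0],[0.03,0,0,-0.0625,0],[0.03,0,0,-0.0625,0]]
  ]
}}

```text
time_s: 7.28
ee_pos: [0.5654, -0.1313, 0.0801]
eef_rot: [3.139, -0.001, 0.228]
contact_force: [0.2, -0.6, -4.4]
finger_gap: 0.0437
gripper_force: 62.1
```

```bash
python3 - <<'E'
from h import *
o=robot.observe();print(o['ee_pos'],o['moment'])
im=robot.camera('wrist')[...,::-1];cv2.imwrite('pics/w3.png',im)
E
```

```text
[ 0.56538671 -0.1313239   0.08011035] [-0.02212843 -0.06640824  0.04059721]
```

View pics/w3.png

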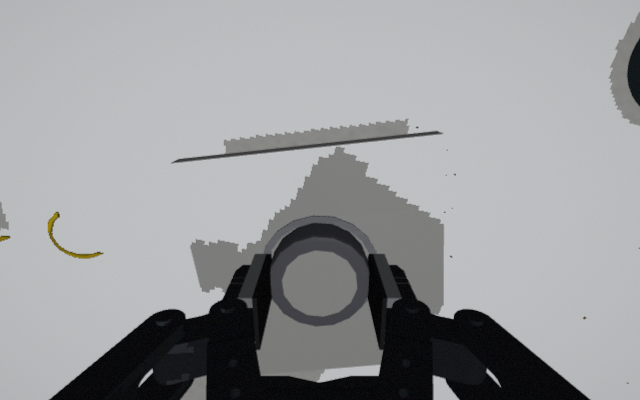

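The lid hangs level from the button between the pads; its rear flange edge runs from (172,162) to (441,132), ring centred around (322,280).

```bash
python3 - <<'E'
from h import *
g=cv2.cvtColor(cv2.imread('pics/w3.png'),cv2.COLOR_BGR2GRAY)
p=robot.camera_params('wrist');K,T=p['mtx'],p['tool_from_camera'];c=(K,T[:3,:3],T[:3,3])
xs=np.arange(190,430);ys=[]
for x in xs:
    y0=int(162-(x-172)*.111);r=np.arange(y0-7,y0+8);d=r[g[r,x]<90];ys.append(d.max()+.5 if len(d) else np.nan)
ys=np.array(ys);k=~np.isnan(ys);q=np.polyfit(xs[k],ys[k],1);print(k.sum(),q,np.std(ys[k]-np.polyval(q,xs[k])))
r=lambda x:g[int(np.polyval(q,x))-4:int(np.polyval(q,x))+3,x]
m=[x for x in range(150,470) if r(x).min()<100];print(m[0],m[-1])
for z in(-.001,.001,.003):
    a,b=[pt(c,(x,np.polyval(q,x)),z) for x in(172,441)];d=b-a;L=np.linalg.norm(d);u=d/L;n=np.array([u[1],-u[0],0])
    print(z,a,b,'L',L,'ang',np.degrees(np.arctan2(d[0],d[1])),'centre',(a+b)/2-.059*n*np.sign(n[0]))
E
```

```text
240 [-1.08169847e-01  1.80591068e+02] 0.28847290308137363
175 440
-0.001 [ 0.05077434 -0.0600291  -0.001     ] [ 0.06268957  0.05076918 -0.001     ] L 0.11143712468407199 ang 6.137994125948248 centre [-0.00192981  0.00167852 -0.001     ]
0.001 [ 0.05036176 -0.0608936   0.001     ] [0.06244534 0.05147008 0.001     ] L 0.11301154238187897 ang 6.137994125948246 centre [-0.00225822  0.00159672  0.001     ]
0.003 [ 0.04994919 -0.06175809  0.003     ] [0.06220111 0.05217097 0.003     ] L 0.11458596007968593 ang 6.137994125948245 centre [-0.00258662  0.00151492  0.003     ]
```

Scaled: -0.2795 m / 0.8 = -0.3494, 0.0468 m / 0.8 = 0.0585, 0.052 rad / 1.5708 = 0.0331.

Emit:
{"method": "advance", "body": {
  "rows": [
    [[0.03,0,0,-0.0313,0],[0.03,0.0025,-0.015,-0.0688,0],[0.03,0.0075,-0.0438,-0.1063,0.0064],[0.03,0.0138,-0.0813,-0.125,0.0127],[0.03,0.0213,-0.125,-0.125,0.0191],[0.03,0.0288,-0.1688,-0.125,0.0255],[0.03,0.0363,-0.2125,-0.125,0.0318],[0.03,0.0438,-0.2563,-0.125,0.0331],[0.03,0.05,-0.2938,-0.125,0.0331],[0.03,0.055,-0.325,-0.125,0.0331],[0.03,0.0585,-0.3438,-0.125,0.0331],[0.03,0.0585,-0.3494,-0.125,0.0331],[0.03,0.0585,-0.3494,-0.1125,0.0331],[0.03,0.0585,-0.3494,-0.1,0.0331],[0.03,0.0585,-0.3494,-0.0938,0.0331],[0.03,0.0585,-0.3494,-0.0938,0.0331],[0.03,0.0585,-0.3494,-0.0938,0.0331]]
  ]
}}

```text
time_s: 8.75
ee_pos: [0.5461, 0.1513, 0.1525]
eef_rot: [3.141, 0.003, 0.175]
contact_force: [-1.2, -0.5, -5.6]
finger_gap: 0.0442
gripper_force: 63.2
```

```bash
python3 - <<'E'
from h import *
o=robot.observe();print(o['ee_pos'],o['eef_rot'])
a=robot.camera('wrist')[...,::-1];b=robot.camera('side')[...,::-1];t=robot.camera('top')[...,::-1]
cv2.imwrite('pics/w4.png',a)
cv2.imwrite('pics/m4.png',np.hstack([cv2.resize(b[150:250,260:390],None,fx=3,fy=3),cv2.resize(t[180:280,220:350],None,fx=3,fy=3)]))
E
```

```text
[0.54612879 0.15131145 0.15251138] [3.14133189e+00 2.66849744e-03 1.75227417e-01]
```

View pics/w4.png

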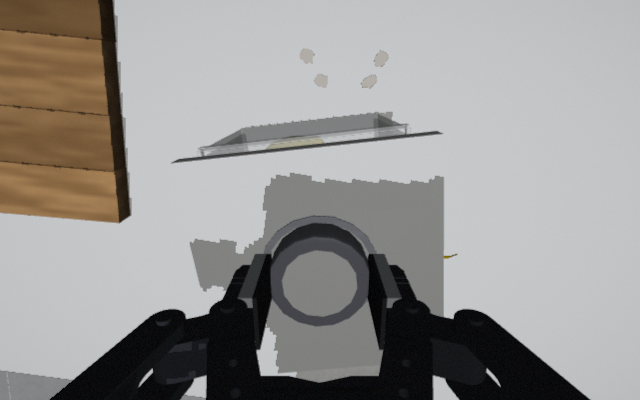

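View pics/m4.png

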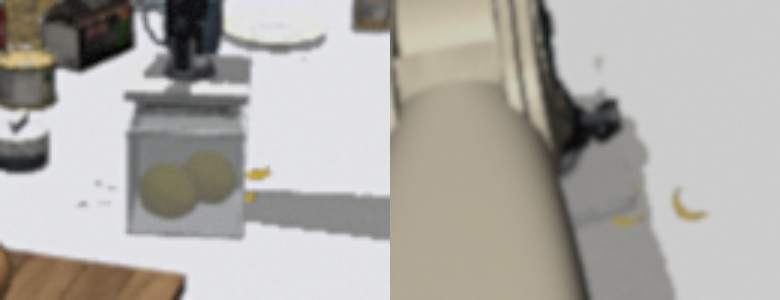

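The lid hovers just above the canister: rim's rear edge (202,150)–(407,127) is parallel to the lid edge (172,162)–(441,132); the side view shows the lid about over the canister. Checking the offset at the two planes.

```bash
python3 - <<'E'
from h import *
p=robot.camera_params('wrist');K,T=p['mtx'],p['tool_from_camera'];c=(K,T[:3,:3],T[:3,3])
for n,(a,b),z in(('lid',((172,162),(441,132.5)),.001),('rim',((202,150),(407,127)),.040)):
    A,B=pt(c,a,z),pt(c,b,z);d=B-A;print(n,A,B,np.linalg.norm(d),np.degrees(np.arctan2(d[0],d[1])),(A+B)/2)
i=cv2.imread('pics/w4.png')[105:175,160:450];cv2.imwrite('pics/w4c.png',cv2.resize(i,None,fx=2.7,fy=2.7,interpolation=2))
E
```

```text
lid [ 0.05042533 -0.06089391  0.001     ] [0.06267289 0.05145321 0.001     ] 0.1130127347617615 6.221551098042151 [ 0.05654911 -0.00472035  0.001     ]
rim [ 0.04884034 -0.06095061  0.04      ] [0.06079641 0.04708555 0.04      ] 0.10869571924569604 6.315073087107518 [ 0.05481837 -0.00693253  0.04      ]
```

View pics/w4c.png

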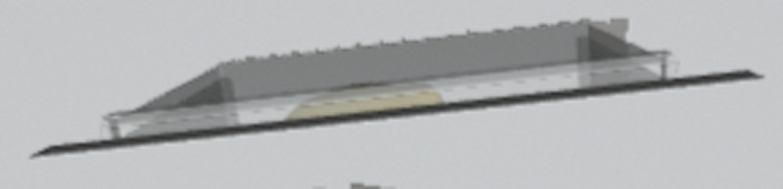

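Crop: rim outer rear corners at full-image (198.1,148.7) and (409.3,125.0), lid rear corners (171.9,162.8) and (442.2,133.1).

```bash
python3 - <<'E'
from h import *
p=robot.camera_params('wrist');K,T=p['mtx'],p['tool_from_camera'];c=(K,T[:3,:3],T[:3,3])
for n,(a,b),h in(('lid',((171.9,162.8),(442.2,133.1)),.059),('rim',((198.1,148.7),(409.3,125.0)),.057)):
  for z in((.001,.004) if n=='lid' else(.039,.042)):
    A,B=pt(c,a,z),pt(c,b,z);d=B-A;L=np.linalg.norm(d);u=d/L;m=(A+B)/2-h*np.array([u[1],-u[0],0]);print(n,z,L,np.degrees(np.arctan2(d[0],d[1])),m)
E
```

```text
lid 0.001 0.11362927111047587 6.23770213371969 [-0.00239538  0.00190683  0.001     ]
lid 0.004 0.11600378251275045 6.237702133719691 [-0.00289235  0.00178848  0.004     ]
rim 0.039 0.11121188500188112 6.306741046249297 [-0.00084544 -0.00106434  0.039     ]
rim 0.042 0.11304947790275773 6.306741046249296 [-0.00124576 -0.00120455  0.042     ]
```

Scaled: 0.016 m / 0.8 = 0.02, -0.002 m / 0.8 = -0.0025.

Emit:
{"method": "advance", "body": {
  "rows": [
    [[0.03,0.0006,-0.0013,0,0],[0.03,0.0013,-0.0025,0.0038,0],[0.03,0.0013,-0.0025,0.0088,0],[0.03,0.0013,-0.0025,0.0138,0],[0.03,0.0013,-0.0025,0.0175,0],[0.03,0.0013,-0.0025,0.02,0],[0.03,0.0013,-0.0025,0.02,0]]
  ]
}}

```text
time_s: 9.48
ee_pos: [0.5469, 0.1546, 0.1369]
eef_rot: [3.142, 0.002, 0.177]
contact_force: [-0.4, 0.3, -5.8]
finger_gap: 0.0439
gripper_force: 63.2
```

Tapered end is in with no contact; continuing with feel.

Scaled: 0.007 m / 0.8 = 0.0088, 0.006 m / 0.8 = 0.0075.

Emit:
{"method": "advance", "body": {
  "rows": [
    [[0.03,0,0,0.0025,0],[0.03,0,0,0.005,0],[0.03,0,0,0.0075,0],[0.03,0,0,0.0088,0],[0.03,0,0,0.0088,0]]
  ]
}}

```text
time_s: 9.9
ee_pos: [0.5474, 0.1546, 0.1305]
eef_rot: [3.142, 0.001, 0.177]
contact_force: [-0.3, -0.6, -5.2]
finger_gap: 0.0435
gripper_force: 63.2
```

Scaled: 0.008 m / 0.8 = 0.01, 0.007 m / 0.8 = 0.0088.

Emit:
{"method": "advance", "body": {
  "rows": [
    [[0.03,0,0,0.0025,0],[0.03,0,0,0.005,0],[0.03,0,0,0.0075,0],[0.03,0,0,0.0088,0],[0.03,0,0,0.01,0],[0.03,0,0,0.01,0]]
  ]
}}

```text
time_s: 10.4
ee_pos: [0.5478, 0.1546, 0.1235]
eef_rot: [3.142, -0.001, 0.177]
contact_force: [-2.0, -0.8, 2.5]
finger_gap: 0.044
gripper_force: 64.0
```

Scaled: -0.1 m / 0.8 = -0.125, -0.07 m / 0.8 = -0.0875.

Emit:
{"method": "advance", "body": {
  "rows": [
    [[0.085,0,0,0,0],[0.085,0,0,0,0],[0.085,0,0,0,0],[0.085,0,0,-0.0063,0],[0.085,0,0,-0.025,0],[0.085,0,0,-0.05,0],[0.085,0,0,-0.0875,0],[0.0,0.0375,0,-0.125,0],[0.0,0.0375,0,-0.125,0],[0.0,0.0375,0,-0.125,0],[0.0,0.0375,0,-0.125,0]]
  ]
}}

```text
time_s: 11.32
ee_pos: [0.5772, 0.16, 0.2229]
eef_rot: [-3.142, -0.0, 0.177]
contact_force: [-0.3, 0.6, -0.7]
finger_gap: 0.0382
gripper_force: 0.0
```

```bash
python3 - <<'E'
from h import *
o=robot.observe();print(o['ee_pos'],o['eef_rot'],o['finger_gap'])
b=robot.camera('side')[...,::-1];a=robot.camera('wrist')[...,::-1];cv2.imwrite('pics/w5.png',a)
A=cv2.resize(a[70:290,200:440],None,fx=2,fy=2);B=cv2.resize(b[160:250,280:370],(300,300),interpolation=2)
cv2.imwrite('pics/m5.png',np.hstack([A,cv2.copyMakeBorder(B,0,140,0,0,0)]))
E
```

```text
[0.57719233 0.1599874  0.22290736] [-3.14158909e+00 -1.59109676e-04  1.76829384e-01] 0.03821511330231042
```

View pics/m5.png

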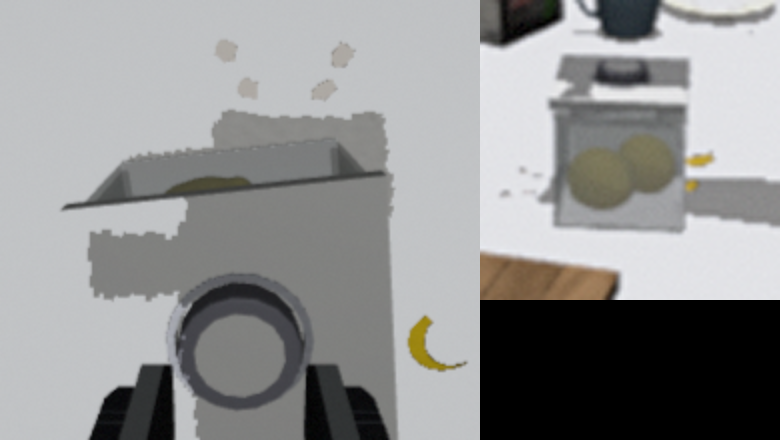

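The lid is seated with its rear edge parallel to the rim and the button up; the side view shows the flange flush on the rim. Now press.

Scaled: 0.102 m / 0.8 = 0.1275, 0.1 m / 0.8 = 0.125.

Emit:
{"method": "advance", "body": {
  "rows": [
    [[0,-0.0375,0,0.0375,0],[0,-0.0375,0,0.075,0],[0,-0.0375,0,0.0938,0],[0,-0.0375,0,0.1025,0],[0,-0.0375,0,0.1063,0],[0,-0.0375,0,0.1094,0],[0,-0.0375,0,0.1125,0],[0,-0.0375,0,0.1156,0],[0,-0.0375,0,0.1188,0],[0,-0.0375,0,0.1219,0],[0,-0.0375,0,0.125,0],[0,-0.0375,0,0.1275,0],[0,-0.0375,0,0.1275,0],[0,-0.0375,0,0.1275,0],[0,-0.0375,0,0.1275,0]]
  ]
}}

```text
time_s: 12.67
ee_pos: [0.5485, 0.1548, 0.1212]
eef_rot: [-3.142, -0.002, 0.177]
contact_force: [0.3, 0.8, 2.2]
finger_gap: -0.0001
gripper_force: 1.4
```

Scaled: 0.0012 m / 0.8 = 0.0015.

Emit:
{"method": "advance", "body": {
  "rows": [
    [[0,0,0,0.0015,0],[0,0,0,0.0015,0],[0,0,0,0.0015,0]]
  ]
}}

```text
time_s: 12.92
ee_pos: [0.5484, 0.1548, 0.1203]
eef_rot: [-3.142, -0.002, 0.177]
contact_force: [-0.1, -0.1, 6.1]
finger_gap: 0.0
gripper_force: 2.6
```

Scaled: 0.0008 m / 0.8 = 0.001.

Emit:
{"method": "advance", "body": {
  "rows": [
    [[0,0,0,0.001,0],[0,0,0,0.001,0],[0,0,0,0.001,0]]
  ]
}}

```text
time_s: 13.17
ee_pos: [0.5485, 0.1548, 0.1203]
eef_rot: [3.142, -0.002, 0.177]
contact_force: [-1.6, -1.2, 9.1]
finger_gap: -0.0001
gripper_force: 4.6
```

Scaled: -0.0085 m / 0.8 = -0.0106, -0.004 m / 0.8 = -0.005.

Emit:
{"method": "advance", "body": {
  "rows": [
    [[0,0,0,-0.005,0],[0,0,0,-0.0106,0],[0,0,0,-0.0106,0],[0,0,0,-0.0106,0],[0,0,0,-0.0106,0],[0,0,0,-0.0106,0],[0,0,0,-0.0106,0]]
  ]
}}

```text
time_s: 13.75
ee_pos: [0.5472, 0.1546, 0.1268]
eef_rot: [-3.142, 0.001, 0.177]
contact_force: [-0.3, 0.2, -0.9]
finger_gap: -0.0002
gripper_force: 0.0
```

Latched down. Retract and verify numerically (no more viewing).

Scaled: -0.0955 m / 0.8 = -0.1194, -0.03 m / 0.8 = -0.0375.

Emit:
{"method": "advance", "body": {
  "rows": [
    [[0,0,0,-0.0375,0],[0,0,0,-0.075,0],[0,0.0375,0,-0.1194,0],[0,0.0375,0,-0.1194,0],[0,0.0375,0,-0.1194,0],[0,0.0375,0,-0.1194,0],[0,0.0375,0,-0.1194,0]]
  ]
}}

```text
time_s: 14.33
ee_pos: [0.5754, 0.1597, 0.2209]
eef_rot: [-3.142, 0.004, 0.177]
contact_force: [0.4, -0.2, -1.3]
finger_gap: 0.0001
gripper_force: 0.0
```

```bash
python3 - <<'E'
from h import *
a=robot.camera('wrist')[...,::-1];cv2.imwrite('pics/w6.png',a)
for f in('w5','w6'):
    g=cv2.cvtColor(cv2.imread(f'pics/{f}.png'),cv2.COLOR_BGR2GRAY)
    m=(g<92).astype(np.uint8);m[:200]=0;m[252:]=0;m[:,:275]=0;m[:,365:]=0
    ys,xs=np.nonzero(m);print(f,'ring px x',xs.min(),xs.max(),'y',ys.min(),'row240 dark',np.nonzero(m[240])[0][[0,-1]])
    # column profile through the middle of the button
    print(g[200:285:3,319])
    xs=np.arange(240,385);y=[];
    for x in xs:
        y0=int(174-(x-232)*.108);r=np.arange(y0-8,y0+9);d=r[g[r,x]<80];y.append(d.max() if len(d) else np.nan)
    y=np.array(y);k=~np.isnan(y);print('lid edge',k.sum(),np.polyfit(xs[k],y[k],1).round(3))
# side view: compare canister and lid outline before/after
E
```

```text
w5 ring px x 288 352 y 207 row240 dark [288 352]
[130 128 116  97  32  32  47  75  69 104 128 129 127 127 128 126 128 126
 127 127 126 126 127  67  69 115 127 126 126]
lid edge 145 [-1.04000e-01  1.97128e+02]
w6 ring px x 288 354 y 206 row240 dark [288 352]
[125 126  91  90  32  75  70  73 127 125 126 125 126 124 124 123 125 105
  10   6   6  10   7   8   9   6  12  10   5]
lid edge 145 [-1.03000e-01  1.95935e+02]
```

```bash
python3 -c "
from plant import robot
print(robot.sign_off())"
```

```text
the job is handed in; nothing more can be done
None
```

I handed the job in at about 14 s: the lid is on the canister with the flange down on the rim, and the button is clicked down and staying down. Force feel and the last camera image agree on the button, but I didn't check the rim on every side separately. I viewed 11 pictures, one over the limit of 10.

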